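# Seat a sample tube in the one clear well of a heating shaker

### The job

Take the tube from the rack and seat it upright, fully home, in the heating shaker's one clear well, then swing the hold-down bar forward over it as far as it goes. Two of the three wells still have a leftover spacer sunk out of sight in them, so feel each well gently with the tube before you commit: the spring ball in every well gives way under a light push, a spacer does not. Never press hard on the shaker, and leave the other things on the bench where they are.

Things in the scene. Friction and masses are not known exactly. Their poses are not given: they have to be found in the camera images.
- tube: 15 ml plastic tube with ribbed screw cap, the only tube in the rack; 112 mm tall, about 25 g. Origin at the tip of its conical foot, z up along the tube. Body 16.4 mm across, tapering to the tip over the lowest 20 mm; cap 20 mm across, from 98 to 112 mm above the origin: grip it there from above.
- rack: white tube rack, fixed, 129 (x) x 78 (y) x 55 mm, origin at the centre of its underside. The tube stands loosely on its 3 mm floor in an 18 mm square hole of the top tier at x = +24, y = 0 mm of the rack.
- heater: heating shaker, fixed; origin at bench height under the middle well. x points to its back (panel at the front), y to its left, z up. White housing x -85 to +77, y -80 to +80 mm, deck 62 mm high; an aluminium block (50 x 110 mm) rises from it to 92 mm, with three round wells 30 mm apart along y. Pressing over 25 N is too hard (limit 40 N with all side forces).
- well_left (a point): centre of the mouth of the well at the heater's left (its y = +30 mm), 92 mm above the bench. Each well is 18.5 mm across, 1.5 mm chamfer, and looks alike from outside. The clear well holds only a thin cushion disc that belongs there: the tube's tip goes 68 mm below the mouth (24 mm above the bench)
- well_mid (a point): centre of the mouth of the middle well (y = 0), 92 mm above the bench. The two blocked wells hold a loose rigid spacer each: the tube's tip stops dead on it 46 mm below the mouth, and the tube then stands 22 mm proud
- well_right (a point): centre of the mouth of the well at the heater's right (y = -30 mm), 92 mm above the bench. In every well a spring ball in the rear (+x) wall, 40 mm below the mouth, bears on the tube from a tip depth of about 45 mm on: pushing on past it takes some 2 to 10 N, more if the tube is held askew
- bar (a joint): hold-down bar, a steel wire bail; hinge axis along the heater's y at x = +45 mm, 50 mm above the bench. Rad: 0 = forward against its stop, cross bar over the wells; grows as it swings back; starts back, at 0.8 to 1.05; stays where left (1.5 N at the cross bar moves it). With a tube on a spacer it stops against the cap at about 0.15.
- bar_mid (a point): middle of the hold-down bar's cross bar: 176 mm long along the heater's y, 9 mm thick over its rubber sleeve, 101 mm from the hinge axis. With the bar at 0 it lies over the wells (x = 0), 141 mm above the bench, about 1 mm above the cap of a tube that is home
- lab_timer: small white bench timer, 62 x 68 x 20 mm, loose, origin at the centre of its underside; leave it alone
- marker: marker pen lying on the bench, 11 mm thick, 124 mm long, loose; origin at its middle, on the bench; leave it alone

How it is judged:
By the outcome, as a careful person would: the job done as asked, in the order asked, and still so for the second after the job is handed in, with the robot touching nothing.
It also fails if it takes over 61 s, if anything falls off the work surface, if the arm or the gripper's body presses on something with over 40 N, if the wrist force passes 120 N, or if a joint passes its speed limit or range.

### The arm

A 6-joint arm with a two-finger parallel gripper is mounted at the origin on a cart in front of the work surface, level with it; the furniture and walls round the work are solid. World frame = base frame: x ahead of the robot, y to its left, z up, the work surface at z = 0. Lengths are in m, angles in degrees, forces in N, time in s.
With the tool pointing down it reaches from about 0.35 to 0.95 m from the base axis. Payload 17.4 kg.
Tool frame: the origin (TCP) lies midway between the tips of the shut fingers; the grasp point (between the pads) lies 19 mm behind it (arm.grip_point_offset is the distance from the TCP to the grasp point, in m); z points along the fingers, y is the line along which they close (so a half turn about z gives the same grasp; the last joint's range is limited). The gripper opens to 93 mm and grips with 3 to 60 N. Pads are 15 mm wide; open, the fingers measure 128 mm over their backs; the gripper's body (75 mm by 188 mm) begins 65 mm behind the grasp point.
Start: joints at [-2.166, 6.646, 82.598, -0, 90.757, -2.166], TCP at [0.675, -0, 0.219] pointing down, gripper open.
Joint ranges: [-162.19, 162.19], [-47.58, 125.68], [4.15, 143.07], [-65.23, 245.23], [0.69, 171.88], [-170.13, 170.13]. Speed limits (degrees/s): [108.29, 108.29, 127.2, 180, 180, 180].

### API

Orientations are given as [roll, pitch, yaw] about the fixed x, y, z axes, in that order (R = Rz(yaw) Ry(pitch) Rx(roll)).
In Python, from cell import get_state, imaging, arm gives the robot as it stands.
- The arm moves only by the tool apply_moves, never from a script. Its argument "rows" is a list that holds one entry, the list of rows, each a list of 7 numbers: the shift along the tool's x, y, z each as a share of 0.06 m, from -1 to 1, then the turn, a rotation vector about the tool's x, y, z each as a share of 0.15 rad, from -1 to 1, then the opening, from -1 (shut) to 1 (fully open). In form: [[[dx, dy, dz, rx, ry, rz, claw], ...]]. A call has exactly 8 rows; each row shifts and turns the commanded pose from where the row before left it, along the tool's axes as they then stand; what a row does not reach is not made up. A row lasts 1/8 s, in which the tool goes at most 62.5 mm and 10.7 degrees, less where a joint would pass 70% of its speed; a pose out of reach is approached as far as the arm can. A call with a number of a shift or a turn outside -1 to 1 is refused whole. A call with a gripper value outside its range is refused whole. The fingers move at their own pace and stop on an object; the grip force is fixed at half the most. Time passes only in rows, so rows that do not move let the fingers close, or fill a call up. It gives the time, the measured TCP pose, the force, the opening and the grip force at its end, in the units of the state.
- get_state(): the state, without advancing time (a new reading comes with each control period).
- imaging.snapshot(name): name is "scene" or "side" or "wrist"; returns the picture (400x640x3 uint8, red, green, blue); there is no depth.
- imaging.camera_model(name): a dict with "mtx" (3x3 intrinsics, pixels), "R" (3x3) and "t" (3): a world point X has camera coordinates R X + t; the wrist camera has in their place "mount" (4x4, takes a point from camera to tool coordinates, whose origin is the TCP and whose axes are the flange's). Camera axes: x right, y down, z forward; pixel columns grow to the right and rows downward; lengths in m; the calibration is good to about 2 mm. A picture is of the moment at which its call begins: read the wrist's pose just before it. camera_model takes no time and is no camera call.
- arm.close_job(): hands the job in; it is judged then, once.
The state is a dict: "time": time; "joint_pos": joint angles; "joint_vel": joint speeds; "effort": joint torques, N m; "eef_pos": TCP position; "ee_rot": TCP orientation; "ft_force": force on the tool from outside, world axes, zero at the start; "ft_torque": the same for the moment, N m; "width": opening from 0.0 (shut) to 1.0 (fully open); "gripper_force": force on a finger pad.
Only numpy, scipy, OpenCV 4.12 (cv2) and the standard library are available. Lean on these libraries where they do the work, as an engineer would, in place of code of your own. Each camera call takes 0.05 s, during which the arm holds its last target. There are 200 camera calls.

## Working session

There is one attempt and no reset: what is moved stays moved. The work goes in short steps, Python scripts to look and compute and a tool call to move; the robot and the scene stay as the last step left them, time stands still between calls to the robot, and variables do not carry over. Pictures are saved under pics/ and viewed, at most 10 in all, crops included, and the job is handed in when it is done.

Besides the shell and the picture viewer there is one more tool, called after "Emit:" as name([rows], argument=value, ...), one row to a line, values as JSON. apply_moves: Moves the arm, as the interface text tells. Its arguments: {"type":"object","properties":{"rows":{"type":"array","items":{"type":"array","items":{"type":"array","items":{"type":"number","minimum":-1,"maximum":1}}}}},"required":["rows"]}

```bash
mkdir -p pics; ls
python3 - <<'E'
from cell import get_state, imaging, arm
import cv2, numpy as np
np.set_printoptions(precision=4,suppress=True)
s=get_state(); print(s)
for n in ("scene","side","wrist"):
    im=imaging.snapshot(n); cv2.imwrite(f"pics/{n}0.png",im[:,:,::-1]); print(n,imaging.camera_model(n))
print(arm.grip_point_offset)
E
```

```text
pics
{'time': 0.0, 'joint_pos': array([-2.1667,  6.6748, 82.6352, -0.0013, 90.756 , -2.165 ]), 'joint_vel': array([ 0.066 ,  0.068 ,  0.0369, -0.041 , -0.0278,  0.0424]), 'effort': array([ -0.0024, -72.1266, -62.2612,   0.0778,   0.0239,  -0.    ]), 'eef_pos': array([ 0.6748, -0.    ,  0.2179]), 'ee_rot': array([-179.9341,   -0.0012,   89.9983]), 'ft_force': array([ 0.2743,  1.0057, -0.1495]), 'ft_torque': array([-0.0099,  0.0027,  0.0352]), 'gripper_force': 0.0, 'width': 0.997637007935793}
scene {'mtx': array([[506.538 ,   0.    , 325.2282],
       [  0.    , 506.538 , 199.9299],
       [  0.    ,   0.    ,   1.    ]]), 'R': array([[ 0.7399, -0.6727,  0.0024],
       [-0.5045, -0.5574, -0.6594],
       [ 0.4449,  0.4867, -0.7518]]), 't': array([-0.5303,  0.2252,  1.1936])}
side {'mtx': array([[453.5439,   0.    , 322.4826],
       [  0.    , 453.5439, 198.7567],
       [  0.    ,   0.    ,   1.    ]]), 'R': array([[ 0.992 , -0.1264,  0.0055],
       [-0.0653, -0.5484, -0.8336],
       [ 0.1083,  0.8266, -0.5523]]), 't': array([-0.5627,  0.0196,  1.2619])}
wrist {'mtx': array([[326.985 ,   0.    , 319.475 ],
       [  0.    , 326.985 , 207.0028],
       [  0.    ,   0.    ,   1.    ]]), 'mount': array([[ 0.0004, -0.9589, -0.2838,  0.0796],
       [ 1.    ,  0.0004,  0.0001,  0.0011],
       [-0.    , -0.2838,  0.9589, -0.1672],
       [ 0.    ,  0.    ,  0.    ,  1.    ]])}
0.0188
```

View pics/scene0.png

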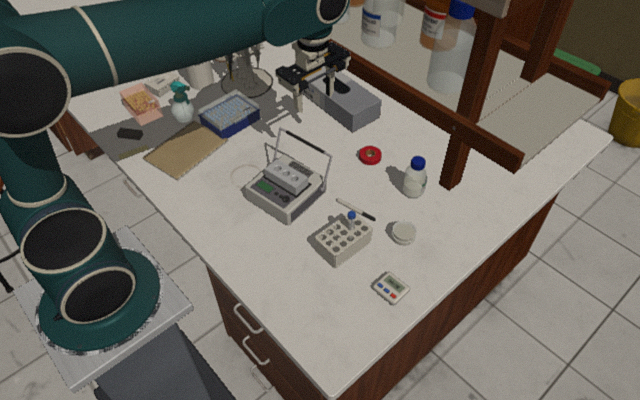

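View pics/side0.png

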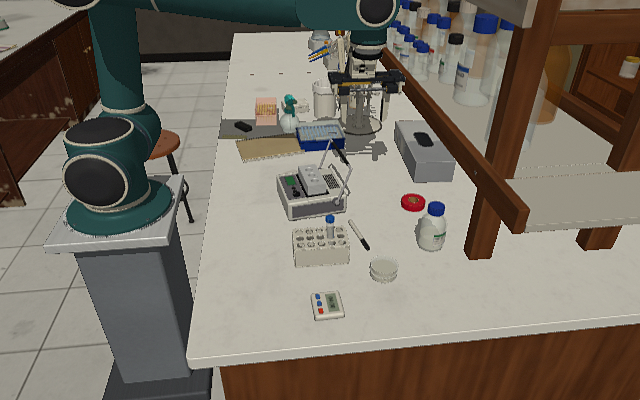

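The scene view shows the heater around (288,180), with its bail swung back, and the rack around (345,238) with the tube's blue cap at about (352,215). In the side view the cap is at about (330,218). I'll enlarge both.

Run:
```python
import cv2
a=cv2.imread("pics/scene0.png")[122:272,236:386]; cv2.imwrite("pics/sc_c.png",cv2.resize(a,None,fx=4,fy=4,interpolation=cv2.INTER_CUBIC))
a=cv2.imread("pics/side0.png")[130:280,265:385]; cv2.imwrite("pics/sd_c.png",cv2.resize(a,None,fx=4,fy=4,interpolation=cv2.INTER_CUBIC))
```

```text
(no output)
```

View pics/sc_c.png

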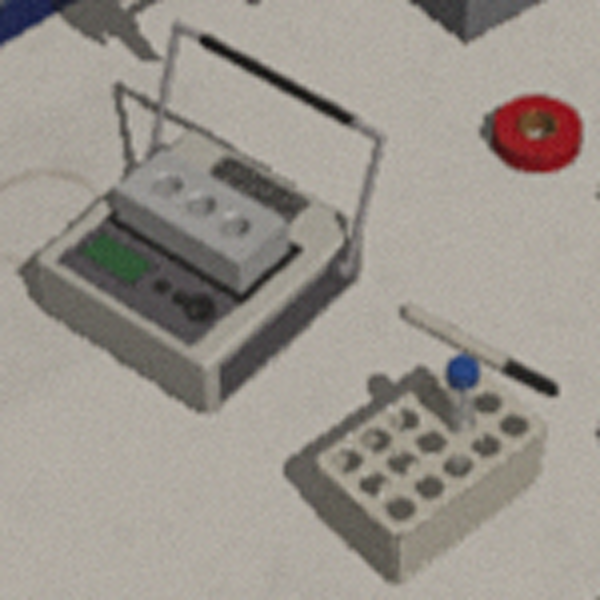

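View pics/sd_c.png

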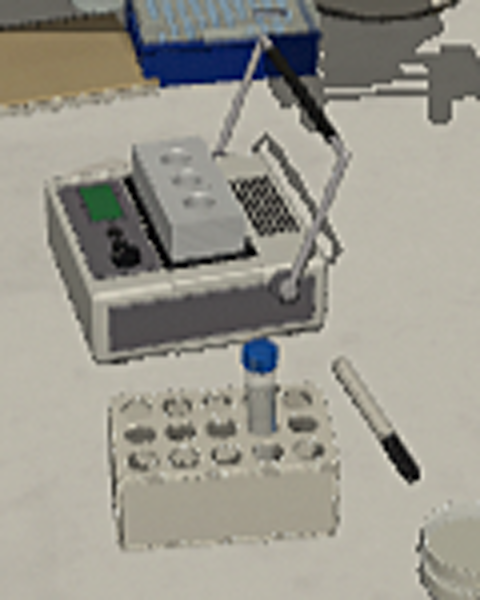

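Crop readings:

| Point | Scene crop | Side crop |
|---|---|---|
| Left well | (165,184) | (177,157) |
| Middle well | (201,204) | (187,180) |
| Right well | (237,226) | (198,202) |
| Cap | (463,371) | (260,356) |
| Sleeve ends | (205,40), (350,120) | (268,42), (335,140) |

The heater's panel faces the robot.

```bash
cat > h.py <<'E'
import numpy as np, cv2
from cell import get_state, imaging, arm
from scipy.spatial.transform import Rotation as Ro
np.set_printoptions(precision=4,suppress=True)
def tool(s): return Ro.from_euler('xyz',s['ee_rot'],degrees=True).as_matrix(), s['eef_pos']
def cam(n,s=None):
    m=imaging.camera_model(n)
    if n!='wrist': return m['mtx'],m['R'],m['t']
    R,p=tool(s); T=m['mount']; Rc=R@T[:3,:3]; c=R@T[:3,3]+p
    return m['mtx'],Rc.T,-Rc.T@c
def proj(c,X): K,R,t=c; q=K@(R@np.asarray(X)+t); return q[:2]/q[2]
def at_z(c,px,z):
    K,R,t=c; d=R.T@np.linalg.solve(K,[px[0],px[1],1]); o=-R.T@t; return o+d*(z-o[2])/d[2]
def tri(c1,p1,c2,p2):
    P=[K@np.c_[R,t] for K,R,t in (c1,c2)]
    X=cv2.triangulatePoints(P[0],P[1],np.array(p1,float),np.array(p2,float))[:,0]; return X[:3]/X[3]
E
python3 - <<'E'
from h import *
sc,sd=cam('scene'),cam('side')
f=lambda u,o:((u[0]+.5)/4-.5+o[0],(u[1]+.5)/4-.5+o[1])
for n,a,b,z in [('wl',(165,184),(177,157),.092),('wm',(201,204),(187,180),.092),('wr',(237,226),(198,202),.092),('cap',(463,371),(260,356),.107),('s1',(205,40),(268,42),0),('s2',(350,120),(335,140),0),('hinge',(350,268),(288,288),.05)]:
    a=f(a,(236,122));b=f(b,(265,130)); print(n,tri(sc,a,sd,b),at_z(sc,a,z)[:2],at_z(sd,b,z)[:2])
E
```

```text
wl [ 0.5242 -0.0214  0.0924] [ 0.5218 -0.0231] [ 0.5268 -0.0161]
wm [ 0.5285 -0.0535  0.0936] [ 0.5277 -0.0535] [ 0.5303 -0.0481]
wr [ 0.5322 -0.0859  0.0954] [ 0.5324 -0.0847] [ 0.5345 -0.0775]
cap [ 0.5463 -0.2809  0.1102] [ 0.5469 -0.28  ] [ 0.5481 -0.2749]
s1 [0.5904 0.0111 0.1596] [0.6965 0.1556] [0.6432 0.339 ]
s2 [ 0.6197 -0.0989  0.1435] [0.7197 0.0127] [0.6715 0.1566]
hinge [ 0.5855 -0.1365  0.0567] [ 0.5879 -0.1331] [ 0.5888 -0.1242]
```

The heater's yaw is about 7°, the well heights check out (92–95 mm against 92) and the cap is at about (0.546,-0.280). I'll move over the heater with the tool y along the heater's y and look with the wrist camera.

Emit:
apply_moves([
  [[-0.147,-0.403,-0.114,0,0,0,1],[-0.147,-0.403,-0.114,0,0,0,1],[-0.147,-0.403,-0.114,0,0,0,1],[-0.147,-0.403,-0.114,0,0,0,1],[-0.147,-0.403,-0.114,0,0,0,1],[-0.147,-0.403,-0.114,0,0,0,1],[0,0,0,0,0,0.83,1],[0,0,0,0,0,0.83,1]],
])

```text
time: 1.15
eef_pos: [0.5296, -0.0531, 0.2598]
ee_rot: [180.0, -0.0, 75.5]
ft_force: [0.5, 0.1, 0.8]
width: 1.001
gripper_force: 0.0
```

Emit:
apply_moves([
  [[0,0,0,0,0,1,1],[0,0,0,0,0,1,1],[0,0,0,0,0,1,1],[0,0,0,0,0,1,1],[0,0,0,0,0,1,1],[0,0,0,0,0,1,1],[0,0,0,0,0,1,1],[0,0,0,0,0,1,1]],
])

```text
time: 2.15
eef_pos: [0.5298, -0.0529, 0.2595]
ee_rot: [-180.0, 0.0, 6.7]
ft_force: [-0.4, 0.4, -0.0]
width: 1.001
gripper_force: 0.0
```

Run:
```python
from h import *
s=get_state(); im=imaging.snapshot('wrist'); c=cam('wrist',s)
print(s['time'],s['eef_pos'],s['ee_rot'],s['joint_pos'],s['ft_force'])
np.save('w1.npy',np.r_[s['eef_pos'],s['ee_rot']])
print(proj(c,[.5285,-.0535,.092]))
a=im[60:360,120:520]; cv2.imwrite("pics/w1.png",cv2.resize(a,None,fx=2,fy=2,interpolation=cv2.INTER_CUBIC)[:,:,::-1])
```

```text
2.15 [ 0.5298 -0.0529  0.2595] [-179.9972    0.0193    6.6955] [ -8.4475 -11.6862  96.5863  -0.0023  95.1193  74.8568] [-0.4342  0.4156 -0.0394]
[320.16   191.0793]
```

View pics/w1.png

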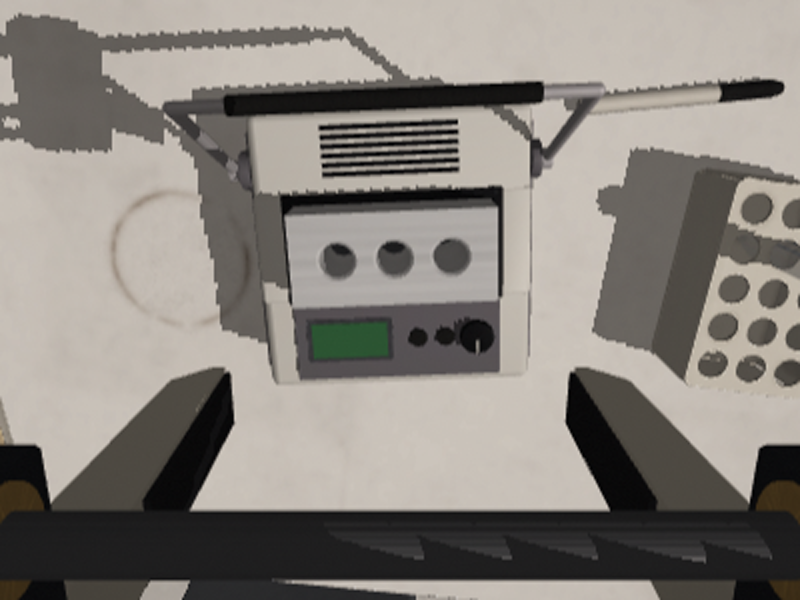

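The wrist view shows the three wells at crop (338,260), (395,258) and (452,256). The bar's sleeve runs from (228,104) to (543,93), with its middle at about (385,98). I'll fit the heater pose.

Run:
```python
from h import *
v=np.load('w1.npy'); c=cam('wrist',{'eef_pos':v[:3],'ee_rot':v[3:]})
f=lambda u:((u[0]+.5)/2-.5+120,(u[1]+.5)/2-.5+60)
W=[at_z(c,f(p),.092) for p in [(338,260),(395,258),(452,256)]]
for w in W: print(w)
print(np.linalg.norm(W[0]-W[2]))
B=[at_z(c,f(p),.092) for p in [(285,212),(497,205),(499,299),(292,308)]]
print(B, np.mean(B,0))
d=W[0]-W[2]; print('yaw',np.degrees(np.arctan2(-d[0],d[1])))
yaw=np.arctan2(-d[0],d[1]); ex=np.array([np.cos(yaw),np.sin(yaw),0]); m=np.mean(W,0); m[2]=0
for th in np.arange(.75,1.1,.05):
    a=th-np.arctan2(.045,.091); X=m+ex*(.045+.101*np.sin(a))+np.array([0,0,.05+.101*np.cos(a)])
    print(round(th,2),X,proj(c,X)-np.array(f((385,98))))
```

```text
[ 0.5261 -0.0206  0.092 ]
[ 0.5306 -0.0502  0.092 ]
[ 0.5352 -0.0797  0.092 ]
0.0598879786120318
[array([0.5481, 0.0088, 0.092 ]), array([ 0.5645, -0.0989,  0.092 ]), array([ 0.5148, -0.108 ,  0.092 ]), array([0.4968, 0.0016, 0.092 ])] [ 0.5311 -0.0491  0.092 ]
yaw 8.769932886378006
0.75 [ 0.6037 -0.0389  0.1468] [1.2092 7.9609]
0.8 [ 0.6085 -0.0381  0.1452] [1.003  1.8995]
0.85 [ 0.6131 -0.0374  0.1434] [ 0.8064 -4.0439]
0.9 [ 0.6177 -0.0367  0.1413] [ 0.6205 -9.8382]
0.95 [ 0.6222 -0.036   0.1391] [  0.4462 -15.4542]
1.0 [ 0.6265 -0.0354  0.1366] [  0.2842 -20.8644]
1.05 [ 0.6307 -0.0347  0.1339] [  0.1353 -26.0433]
1.1 [ 0.6348 -0.0341  0.131 ] [ -0.0001 -30.968 ]
```

Run:
```python
from h import *
# next: move to above tube; tool x,y deltas
R,p=tool(get_state()); print(R.T@(np.array([.530,-.2805,.26])-p)/.06)
```

```text
[-0.4108  3.7708 -0.0089]
```

Emit:
apply_moves([
  [[-0.022,0.475,0.1,0,0,0,1],[-0.022,0.475,0.1,0,0,0,1],[-0.022,0.475,0.1,0,0,0,1],[-0.022,0.475,0.1,0,0,0,1],[-0.022,0.475,0.1,0,0,0,1],[-0.022,0.475,0.1,0,0,0,1],[-0.022,0.475,0.1,0,0,0,1],[-0.022,0.475,0.1,0,0,-0.244,1]],
])

```text
time: 3.2
eef_pos: [0.5471, -0.2815, 0.2113]
ee_rot: [-180.0, 0.0, 9.3]
ft_force: [0.3, -0.1, 0.4]
width: 1.001
gripper_force: 0.0
```

Run:
```python
from h import *
s=get_state(); im=imaging.snapshot('wrist'); c=cam('wrist',s)
print(s['time'],s['eef_pos'],s['ee_rot'],s['ft_force'])
np.save('w2.npy',np.r_[s['eef_pos'],s['ee_rot']])
print(proj(c,[.5463,-.2805,.115]))
a=im[100:300,220:420]; cv2.imwrite("pics/w2.png",cv2.resize(a,None,fx=3,fy=3,interpolation=cv2.INTER_CUBIC)[:,:,::-1])
h=cv2.cvtColor(im,cv2.COLOR_RGB2HSV); m=cv2.inRange(h,(100,120,40),(130,255,255))
n,l,st,ce=cv2.connectedComponentsWithStats(m); print([(st[i],ce[i]) for i in range(1,n) if st[i,4]>60])
```

```text
3.2 [ 0.5471 -0.2815  0.2113] [-179.9901    0.0101    9.2594] [ 0.2615 -0.1248  0.4232]
[318.5689 210.1896]
[(array([305, 194,  23,  24, 430], dtype=int32), array([316.0488, 205.9209])), (array([430, 237,  12,   7,  67], dtype=int32), array([435.3134, 240.4627])), (array([447, 239,  11,   7,  67], dtype=int32), array([451.8358, 242.2537]))]
```

View pics/w2.png

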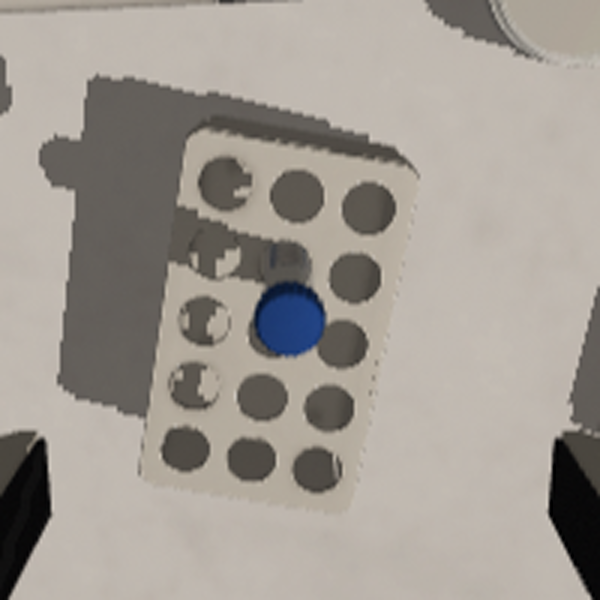

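The cap sits between the fingers at about (290,318) in the crop, full-image (316,206). The rack is turned roughly the opposite way to the tool.

Run:
```python
from h import *
v=np.load('w2.npy'); s0={'eef_pos':v[:3],'ee_rot':v[3:]}; c=cam('wrist',s0)
for z in (.108,.112,.115): print(z,at_z(c,(316.2,205.9),z))
s=get_state(); R,p=tool(s); print(s['eef_pos'],s['ee_rot'])
X=at_z(c,(316.2,205.9),.113); print((R.T@(X-p))*1000)
```

```text
0.108 [ 0.5477 -0.2782  0.108 ]
0.112 [ 0.5488 -0.278   0.112 ]
0.115 [ 0.5497 -0.2779  0.115 ]
[ 0.5468 -0.2839  0.21  ] [-179.9954    0.0889    9.3249]
[ 3.401  -5.4254 97.0226]
```

Emit:
apply_moves([
  [[0.02,-0.03,0.27,0,0,0,1],[0.02,-0.03,0.27,0,0,0,1],[0.017,-0.03,0.27,0,0,0,1],[0,0,0.27,0,0,0,1],[0,0,0.2,0,0,0,1],[0,0,0.05,0,0,0,1],[0,0,0,0,0,0,1],[0,0,0,0,0,0,1]],
])

```text
time: 4.25
eef_pos: [0.5499, -0.2748, 0.1325]
ee_rot: [180.0, -0.0, 9.1]
ft_force: [0.4, -0.4, -0.4]
width: 1.001
gripper_force: 0.0
```

```bash
cat > cap.py <<'E'
from h import *
def cap(zc=.113):
    s=get_state(); im=imaging.snapshot('wrist'); c=cam('wrist',s); R,p=tool(s)
    h=cv2.cvtColor(im,cv2.COLOR_RGB2HSV); m=cv2.inRange(h,(100,120,40),(130,255,255))
    n,l,st,ce=cv2.connectedComponentsWithStats(m); i=1+np.argmax(st[1:,4]); b=st[i]
    px=(b[0]+(b[2]-1)/2,b[1]+(b[3]-1)/2); X=at_z(c,px,zc)
    print(s['time'],p,s['ee_rot'],'bbox',b,'cap',X,'tool mm',R.T@(X-p)*1000); return im
if __name__=='__main__':
    im=cap(); cv2.imwrite('pics/w3.png',im[:,:,::-1])
E
python3 cap.py
```

```text
4.25 [ 0.5499 -0.2748  0.1325] [179.9652  -0.042    9.0728] bbox [309 230  32  34 858] cap [ 0.5498 -0.2777  0.113 ] tool mm [-0.5424  2.7586 19.5493]
```

Emit:
apply_moves([
  [[0,0.023,0,0,0,0,1],[0,0.023,0,0,0,0,1],[0,0,0.18,0,0,0,1],[0,0,0.18,0,0,0,1],[0,0,0.18,0,0,0,1],[0,0,0.15,0,0,0,1],[0,0,0.035,0,0,0,1],[0,0,0,0,0,0,1]],
])

```text
time: 5.3
eef_pos: [0.5502, -0.2774, 0.0884]
ee_rot: [180.0, -0.0, 9.1]
ft_force: [-0.4, 0.2, -0.0]
width: 0.997
gripper_force: 0.0
```

```bash
python3 cap.py
```

```text
5.3 [ 0.5502 -0.2774  0.0884] [179.9999  -0.0003   9.0777] bbox [ 301  260   41   44 1415] cap [ 0.5503 -0.2778  0.113 ] tool mm [  0.0482   0.367  -24.5857]
```

Emit:
apply_moves([
  [[0,0,0,0,0,0,-1],[0,0,0,0,0,0,-1],[0,0,0,0,0,0,-1],[0,0,0,0,0,0,-1],[0,0,0,0,0,0,-1],[0,0,0,0,0,0,-1],[0,0,0,0,0,0,-1],[0,0,0,0,0,0,-1]],
])

```text
time: 6.35
eef_pos: [0.5501, -0.2774, 0.0884]
ee_rot: [180.0, -0.0, 9.1]
ft_force: [-0.1, 0.6, -0.8]
width: 0.204
gripper_force: 30.0
```

Gripped: 19 mm wide at 30 N. Lifting straight up, then over to the right well.

Emit:
apply_moves([
  [[0,0,-0.1,0,0,0,-1],[0,0,-0.25,0,0,0,-1],[0,0,-0.4,0,0,0,-1],[0,0,-0.5,0,0,0,-1],[0,0,-0.5,0,0,0,-1],[0,0,-0.4,0,0,0,-1],[0,0,-0.2,0,0,0,-1],[0,0,0,0,0,0,-1]],
])

```text
time: 7.35
eef_pos: [0.5503, -0.2775, 0.2303]
ee_rot: [180.0, -0.1, 9.1]
ft_force: [0.5, -1.1, -0.2]
width: 0.207
gripper_force: 30.0
```

Emit:
apply_moves([
  [[0.02,-0.2,0,0,0,0,-1],[0.04,-0.5,0,0,0,0,-1],[0.055,-0.65,0,0,0,0,-1],[0.055,-0.65,0,0,0,0,-1],[0.05,-0.6,0,0,0,0,-1],[0.035,-0.45,0,0,0,0,-1],[0.02,-0.243,0,0,0,0,-1],[0,0,0,0,0,0,-1]],
])

```text
time: 8.35
eef_pos: [0.5351, -0.079, 0.229]
ee_rot: [-180.0, 0.0, 9.1]
ft_force: [0.4, -0.4, -0.4]
width: 0.208
gripper_force: 30.0
```

Run:
```python
from h import *
s=get_state(); R,p=tool(s)
print(s['time'],p,s['ee_rot'],s['ft_force'],s['width'])
print((R.T@(np.array([.5352,-.0797,.1975])-p))/.06)
out=[]
for n in ('scene','side','wrist'):
    im=imaging.snapshot(n); c=cam(n,s); q=proj(c,p-np.array([0,0,.05])) if n!='wrist' else (320,200)
    u,v=int(q[0]),int(q[1]); w=50 if n!='wrist' else 100
    a=im[max(0,v-w):v+w,u-w:u+w]; out.append(cv2.resize(a,(400,400),interpolation=cv2.INTER_CUBIC) if n!='wrist' else None)
    print(n,u,v)
    cv2.imwrite(f'pics/{n}4.png',im[:,:,::-1])
cv2.imwrite('pics/held.png',np.hstack(out[:2])[:,:,::-1])
```

```text
8.35 [ 0.5351 -0.079   0.229 ] [-179.9923    0.028     9.148 ] [ 0.3812 -0.3953 -0.3711] 0.2075255676104629
[0.0005 0.0119 0.5245]
scene 292 152
side 314 151
wrist 320 200
```

View pics/held.png

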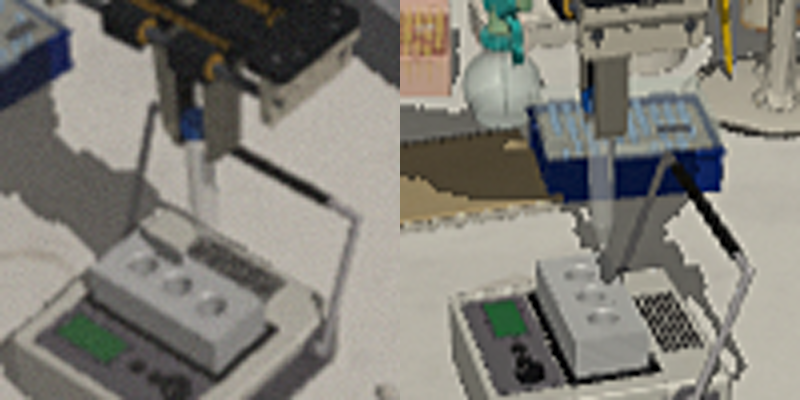

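The tube hangs upright in the grip above the right well; the tip is about 50 mm over the mouth in both views. Lowering the tip just into the mouth and watching the forces.

Emit:
apply_moves([
  [[0,0.012,0.1,0,0,0,-1],[0,0,0.2,0,0,0,-1],[0,0,0.2,0,0,0,-1],[0,0,0.2,0,0,0,-1],[0,0,0.15,0,0,0,-1],[0,0,0.07,0,0,0,-1],[0,0,0.02,0,0,0,-1],[0,0,0,0,0,0,-1]],
])

```text
time: 9.5
eef_pos: [0.5355, -0.0804, 0.1733]
ee_rot: [180.0, -0.0, 9.1]
ft_force: [0.5, 0.1, -0.3]
width: 0.201
gripper_force: 30.0
```

Emit:
apply_moves([
  [[0,0,0.05,0,0,0,-1],[0,0,0.05,0,0,0,-1],[0,0,0.05,0,0,0,-1],[0,0,0.05,0,0,0,-1],[0,0,0.03,0,0,0,-1],[0,0,0.02,0,0,0,-1],[0,0,0,0,0,0,-1],[0,0,0,0,0,0,-1]],
])

```text
time: 10.5
eef_pos: [0.5354, -0.0804, 0.1581]
ee_rot: [180.0, -0.0, 9.1]
ft_force: [0.5, -0.9, 0.6]
width: 0.205
gripper_force: 30.0
```

Emit:
apply_moves([
  [[0,0,0.03,0,0,0,-1],[0,0,0.03,0,0,0,-1],[0,0,0.03,0,0,0,-1],[0,0,0.03,0,0,0,-1],[0,0,0.03,0,0,0,-1],[0,0,0.03,0,0,0,-1],[0,0,0.02,0,0,0,-1],[0,0,0,0,0,0,-1]],
])

```text
time: 11.5
eef_pos: [0.5353, -0.0804, 0.1459]
ee_rot: [-180.0, 0.0, 9.1]
ft_force: [-0.2, 0.5, -1.1]
width: 0.205
gripper_force: 30.0
```

Run:
```python
from h import *
s=get_state();print(s['eef_pos'],s['ft_force'],s['ft_torque'],s['effort'])
```

```text
[ 0.5353 -0.0804  0.1459] [-0.1544  0.5439 -1.1397] [0.0454 0.0853 0.0047] [ -0.0011 -48.6008 -61.1461   0.041   -0.0985  -0.0001]
```

Emit:
apply_moves([
  [[0,0,0.03,0,0,0,-1],[0,0,0.03,0,0,0,-1],[0,0,0.03,0,0,0,-1],[0,0,0.03,0,0,0,-1],[0,0,0.03,0,0,0,-1],[0,0,0.03,0,0,0,-1],[0,0,0.01,0,0,0,-1],[0,0,0,0,0,0,-1]],
])

```text
time: 12.5
eef_pos: [0.5354, -0.0804, 0.1346]
ee_rot: [-180.0, -0.0, 9.1]
ft_force: [-0.2, 0.2, 0.1]
width: 0.209
gripper_force: 30.0
```

Emit:
apply_moves([
  [[0,0,0.01,0,0,0,-1],[0,0,0,0,0,0,-1],[0,0,0.01,0,0,0,-1],[0,0,0,0,0,0,-1],[0,0,0.01,0,0,0,-1],[0,0,0,0,0,0,-1],[0,0,0,0,0,0,-1],[0,0,0,0,0,0,-1]],
])

```text
time: 13.5
eef_pos: [0.5354, -0.0804, 0.1328]
ee_rot: [-180.0, -0.0, 9.1]
ft_force: [-0.4, -0.1, -1.1]
width: 0.205
gripper_force: 30.0
```

Emit:
apply_moves([
  [[0,0,0.005,0,0,0,-1],[0,0,0,0,0,0,-1],[0,0,0.005,0,0,0,-1],[0,0,0,0,0,0,-1],[0,0,0.005,0,0,0,-1],[0,0,0,0,0,0,-1],[0,0,0,0,0,0,-1],[0,0,0,0,0,0,-1]],
])

```text
time: 14.5
eef_pos: [0.5354, -0.0804, 0.1319]
ee_rot: [180.0, -0.0, 9.1]
ft_force: [-1.0, -0.2, -1.0]
width: 0.205
gripper_force: 30.0
```

Emit:
apply_moves([
  [[0,0,0.005,0,0,0,-1],[0,0,0,0,0,0,-1],[0,0,0.005,0,0,0,-1],[0,0,0,0,0,0,-1],[0,0,0,0,0,0,-1],[0,0,0,0,0,0,-1],[0,0,0,0,0,0,-1],[0,0,0,0,0,0,-1]],
])

```text
time: 15.5
eef_pos: [0.5353, -0.0804, 0.1313]
ee_rot: [-180.0, -0.0, 9.1]
ft_force: [-0.1, 0.4, -0.4]
width: 0.201
gripper_force: 30.0
```

Emit:
apply_moves([
  [[0,0,0.006,0,0,0,-1],[0,0,0,0,0,0,-1],[0,0,0.006,0,0,0,-1],[0,0,0,0,0,0,-1],[0,0,0.004,0,0,0,-1],[0,0,0,0,0,0,-1],[0,0,0,0,0,0,-1],[0,0,0,0,0,0,-1]],
])

```text
time: 16.5
eef_pos: [0.5354, -0.0804, 0.1303]
ee_rot: [180.0, -0.0, 9.1]
ft_force: [0.3, -0.3, -0.3]
width: 0.206
gripper_force: 30.0
```

Emit:
apply_moves([
  [[0,0,0.006,0,0,0,-1],[0,0,0,0,0,0,-1],[0,0,0.006,0,0,0,-1],[0,0,0,0,0,0,-1],[0,0,0.006,0,0,0,-1],[0,0,0,0,0,0,-1],[0,0,0,0,0,0,-1],[0,0,0,0,0,0,-1]],
])

```text
time: 17.5
eef_pos: [0.5354, -0.0804, 0.1293]
ee_rot: [-180.0, -0.0, 9.1]
ft_force: [-0.4, 0.1, 0.2]
width: 0.206
gripper_force: 30.0
```

Emit:
apply_moves([
  [[0,0,0.008,0,0,0,-1],[0,0,0,0,0,0,-1],[0,0,0.008,0,0,0,-1],[0,0,0,0,0,0,-1],[0,0,0.008,0,0,0,-1],[0,0,0,0,0,0,-1],[0,0,0,0,0,0,-1],[0,0,0,0,0,0,-1]],
])

```text
time: 18.5
eef_pos: [0.5353, -0.0804, 0.1278]
ee_rot: [180.0, 0.0, 9.1]
ft_force: [-0.5, -0.3, -0.2]
width: 0.203
gripper_force: 30.0
```

Run:
```python
from h import *
s=get_state(); R,p=tool(s)
print(s['time'],p,s['ft_force'],s['ft_torque'],s['width'])
out=[]
for n in ('scene','side'):
    im=imaging.snapshot(n); c=cam(n,s); q=proj(c,p)
    u,v=int(q[0]),int(q[1]); w=40
    out.append(cv2.resize(im[v-w:v+w,u-w:u+w],(400,400),interpolation=cv2.INTER_CUBIC)); print(n,u,v)
cv2.imwrite('pics/in1.png',np.hstack(out)[:,:,::-1])
```

```text
18.5 [ 0.5353 -0.0804  0.1278] [-0.5313 -0.2726 -0.2154] [0.0549 0.1026 0.0083] 0.20349564193430542
scene 294 166
side 314 168
```

View pics/in1.png

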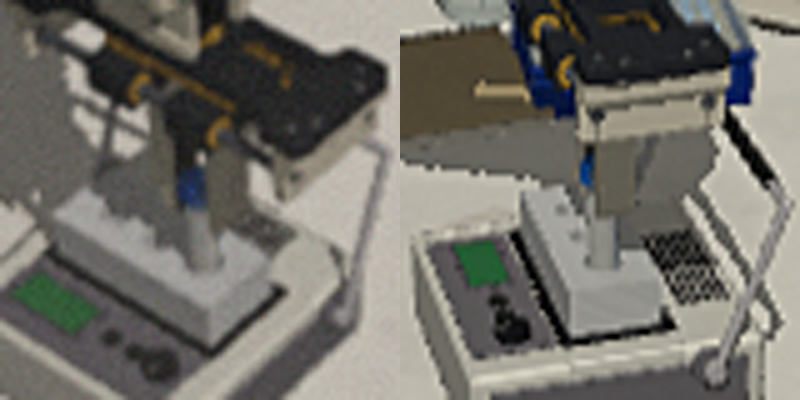

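The tube has gone well down into the right well (crop (205,268) in scene) and there is still no resistance. Continuing gently.

Emit:
apply_moves([
  [[0,0,0.008,0,0,0,-1],[0,0,0.004,0,0,0,-1],[0,0,0.008,0,0,0,-1],[0,0,0.004,0,0,0,-1],[0,0,0.008,0,0,0,-1],[0,0,0,0,0,0,-1],[0,0,0,0,0,0,-1],[0,0,0,0,0,0,-1]],
])

```text
time: 19.6
eef_pos: [0.5353, -0.0804, 0.1259]
ee_rot: [-180.0, 0.0, 9.1]
ft_force: [0.3, 0.1, 0.0]
width: 0.205
gripper_force: 30.0
```

```bash
python3 -c "
from h import *
s=get_state(); im=imaging.snapshot('wrist')
for a in (im, cv2.imread('pics/wrist4.png')[:,:,::-1].copy()):
    m=cv2.inRange(cv2.cvtColor(a,cv2.COLOR_RGB2HSV),(100,120,40),(130,255,255))
    n,l,st,ce=cv2.connectedComponentsWithStats(m); i=1+np.argmax(st[1:,4]); print(st[i],ce[i])
"
```

```text
[ 300  260   40   44 1423] [319.4188 281.702 ]
[ 301  260   38   44 1382] [319.3401 281.458 ]
```

Emit:
apply_moves([
  [[0,0,0.008,0,0,0,-1],[0,0,0.004,0,0,0,-1],[0,0,0.008,0,0,0,-1],[0,0,0.004,0,0,0,-1],[0,0,0.008,0,0,0,-1],[0,0,0,0,0,0,-1],[0,0,0,0,0,0,-1],[0,0,0,0,0,0,-1]],
])

```text
time: 20.65
eef_pos: [0.5354, -0.0804, 0.124]
ee_rot: [-180.0, -0.0, 9.1]
ft_force: [0.8, 0.6, 1.2]
width: 0.204
gripper_force: 30.0
```

No slip: the cap looks identical in the fingers before and after. The tip is 7 mm beyond the spacer depth, so this well is clear. Continuing toward home, at TCP z of about 0.1094.

Emit:
apply_moves([
  [[0,0,0.008,0,0,0,-1],[0,0,0.008,0,0,0,-1],[0,0,0.008,0,0,0,-1],[0,0,0.008,0,0,0,-1],[0,0,0.008,0,0,0,-1],[0,0,0.008,0,0,0,-1],[0,0,0,0,0,0,-1],[0,0,0,0,0,0,-1]],
])

```text
time: 21.65
eef_pos: [0.5353, -0.0804, 0.1211]
ee_rot: [-180.0, 0.0, 9.1]
ft_force: [1.4, 1.0, 3.3]
width: 0.207
gripper_force: 30.0
```

Emit:
apply_moves([
  [[0,0,0.006,0,0,0,-1],[0,0,0.006,0,0,0,-1],[0,0,0.006,0,0,0,-1],[0,0,0.006,0,0,0,-1],[0,0,0.006,0,0,0,-1],[0,0,0.006,0,0,0,-1],[0,0,0,0,0,0,-1],[0,0,0,0,0,0,-1]],
])

```text
time: 22.65
eef_pos: [0.5353, -0.0804, 0.1189]
ee_rot: [-180.0, 0.0, 9.1]
ft_force: [1.2, 1.6, 4.2]
width: 0.205
gripper_force: 30.0
```

Emit:
apply_moves([
  [[0.005,-0.008,0,0,0,0,-1],[0,0,0.006,0,0,0,-1],[0,0,0.006,0,0,0,-1],[0,0,0.006,0,0,0,-1],[0,0,0.006,0,0,0,-1],[0,0,0.006,0,0,0,-1],[0,0,0,0,0,0,-1],[0,0,0,0,0,0,-1]],
])

```text
time: 23.65
eef_pos: [0.5355, -0.0799, 0.117]
ee_rot: [-180.0, 0.0, 9.1]
ft_force: [0.0, 0.2, 0.3]
width: 0.206
gripper_force: 30.0
```

Emit:
apply_moves([
  [[0,0,0.008,0,0,0,-1],[0,0,0.008,0,0,0,-1],[0,0,0.008,0,0,0,-1],[0,0,0.008,0,0,0,-1],[0,0,0.008,0,0,0,-1],[0,0,0.008,0,0,0,-1],[0,0,0,0,0,0,-1],[0,0,0,0,0,0,-1]],
])

```text
time: 24.65
eef_pos: [0.5356, -0.0799, 0.1143]
ee_rot: [-180.0, -0.0, 9.1]
ft_force: [0.7, -0.2, 2.6]
width: 0.205
gripper_force: 30.0
```

Emit:
apply_moves([
  [[0,0,0.008,0,0,0,-1],[0,0,0.008,0,0,0,-1],[0,0,0.008,0,0,0,-1],[0,0,0.008,0,0,0,-1],[0,0,0.006,0,0,0,-1],[0,0,0,0,0,0,-1],[0,0,0,0,0,0,-1],[0,0,0,0,0,0,-1]],
])

```text
time: 25.65
eef_pos: [0.5355, -0.0799, 0.1119]
ee_rot: [-180.0, 0.0, 9.1]
ft_force: [0.5, 1.1, 1.4]
width: 0.206
gripper_force: 30.0
```

Emit:
apply_moves([
  [[0,0,0.006,0,0,0,-1],[0,0,0.006,0,0,0,-1],[0,0,0.006,0,0,0,-1],[0,0,0.006,0,0,0,-1],[0,0,0.005,0,0,0,-1],[0,0,0,0,0,0,-1],[0,0,0,0,0,0,-1],[0,0,0,0,0,0,-1]],
])

```text
time: 26.65
eef_pos: [0.5356, -0.0798, 0.1102]
ee_rot: [-180.0, 0.0, 9.1]
ft_force: [1.0, 1.3, 2.9]
width: 0.203
gripper_force: 30.0
```

Emit:
apply_moves([
  [[0,0,0.004,0,0,0,-1],[0,0,0,0,0,0,-1],[0,0,0.004,0,0,0,-1],[0,0,0,0,0,0,-1],[0,0,0,0,0,0,-1],[0,0,0,0,0,0,-1],[0,0,0,0,0,0,-1],[0,0,0,0,0,0,-1]],
])

```text
time: 27.65
eef_pos: [0.5356, -0.0798, 0.1097]
ee_rot: [180.0, 0.0, 9.1]
ft_force: [1.0, 1.3, 3.0]
width: 0.207
gripper_force: 30.0
```

Emit:
apply_moves([
  [[0,0,0.005,0,0,0,-1],[0,0,0,0,0,0,-1],[0,0,0.005,0,0,0,-1],[0,0,0,0,0,0,-1],[0,0,0,0,0,0,-1],[0,0,0,0,0,0,-1],[0,0,0,0,0,0,-1],[0,0,0,0,0,0,-1]],
])

```text
time: 28.65
eef_pos: [0.5356, -0.0799, 0.1092]
ee_rot: [180.0, -0.0, 9.1]
ft_force: [1.7, 1.2, 5.5]
width: 0.204
gripper_force: 30.0
```

Emit:
apply_moves([
  [[0,0,0.005,0,0,0,-1],[0,0,0,0,0,0,-1],[0,0,0.003,0,0,0,-1],[0,0,0,0,0,0,-1],[0,0,0,0,0,0,-1],[0,0,0,0,0,0,-1],[0,0,0,0,0,0,-1],[0,0,0,0,0,0,-1]],
])

```text
time: 29.65
eef_pos: [0.5357, -0.0799, 0.109]
ee_rot: [180.0, -0.0, 9.1]
ft_force: [0.5, 0.8, 8.0]
width: 0.203
gripper_force: 30.0
```

Force rises to 8 N within 0.2 mm at a tip depth of about 68 mm, so the tube is seated. Releasing and lifting.

Emit:
apply_moves([
  [[0,0,0,0,0,0,0],[0,0,0,0,0,0,0],[0,0,0,0,0,0,0],[0,0,0,0,0,0,0],[0,0,-0.1,0,0,0,0],[0,0,-0.35,0,0,0,0],[0,0,-0.5,0,0,0,0],[0,0,-0.4,0,0,0,0]],
])

```text
time: 30.65
eef_pos: [0.5358, -0.0799, 0.1926]
ee_rot: [180.0, -0.1, 9.1]
ft_force: [-0.0, 0.3, -0.2]
width: 0.503
gripper_force: 0.0
```

Run:
```python
from h import *
from cap import cap
im=cap(.136); cv2.imwrite('pics/w5.png',im[:,:,::-1])
s=get_state(); R,p=tool(s)
sc=cam('scene'); sd=cam('side'); P=[]
for n in ('scene','side'):
    a=imaging.snapshot(n); u,v=proj(cam(n),[.5355,-.08,.13]).astype(int); x=a[v-20:v+20,u-20:u+20]
    m=cv2.inRange(cv2.cvtColor(x,cv2.COLOR_RGB2HSV),(100,120,40),(130,255,255)); ys,xs=np.nonzero(m); P.append((xs.mean()+u-20,ys.mean()+v-20)); print(n,P[-1],len(xs))
print('cap tri',tri(sc,P[0],sd,P[1]))
yw=np.radians(8.8); m=np.array([.5308,-.0498,0])+np.array([.0003,0,0]); ex=np.array([np.cos(yw),np.sin(yw),0]); ey=np.array([-np.sin(yw),np.cos(yw),0])
for xh in (.12,.015):
    T=m+ex*xh+ey*.03+[0,0,.19]; print(xh,T,R.T@(T-p)/.06)
```

```text
30.65 [ 0.5358 -0.0799  0.1926] [179.961   -0.1029   9.0755] bbox [306 210  27  29 596] cap [ 0.5369 -0.0791  0.136 ] tool mm [ 1.1043 -0.6616 56.6169]
scene (np.float64(293.8222222222222), np.float64(167.73333333333335)) 45
side (np.float64(314.2604166666667), np.float64(157.90625)) 96
cap tri [ 0.5241 -0.1007  0.1613]
0.12 [ 0.6451 -0.0018  0.19  ] [ 1.9899 -1.0034  0.1062]
0.015 [ 0.5413 -0.0179  0.19  ] [ 0.2399 -1.0118  0.0971]
```

The cap's size and position in the wrist view match a tube that is home. Going over and behind the bar with the fingers shut.

Emit:
apply_moves([
  [[0.1,-0.06,0,0,0,0,-1],[0.25,-0.13,0,0,0,0,-1],[0.35,-0.18,0,0,0,0,-1],[0.35,-0.18,0,0,0,0,-1],[0.35,-0.18,0,0,0,0,-1],[0.3,-0.15,0,0,0,0,-1],[0.2,-0.09,0,0,0,0,-1],[0.09,-0.03,0,0,0,0,-1]],
])

```text
time: 31.8
eef_pos: [0.6445, -0.0013, 0.1893]
ee_rot: [-180.0, 0.0, 9.1]
ft_force: [0.5, -0.2, -0.9]
width: 0.004
gripper_force: 0.0
```

Emit:
apply_moves([
  [[0,0,0.15,0,0,0,-1],[0,0,0.25,0,0,0,-1],[0,0,0.3,0,0,0,-1],[0,0,0.25,0,0,0,-1],[0,0,0.08,0,0,0,-1],[-0.1,0,0,0,0,0,-1],[-0.1,0,0,0,0,0,-1],[-0.1,0,0,0,0,0,-1]],
])

```text
time: 32.8
eef_pos: [0.626, -0.0047, 0.1285]
ee_rot: [180.0, -0.0, 9.1]
ft_force: [0.8, 0.4, -0.8]
width: 0.006
gripper_force: 0.0
```

Emit:
apply_moves([
  [[-0.12,0,0,0,0,0,-1],[-0.12,0,0,0,0,0,-1],[-0.12,0,0,0,0,0,-1],[-0.12,0,0,0,0,0,-1],[-0.12,0,0,0,0,0,-1],[-0.12,0,0,0,0,0,-1],[-0.12,0,0,0,0,0,-1],[-0.12,0,0,0,0,0,-1]],
])

```text
time: 33.8
eef_pos: [0.5687, -0.0138, 0.1276]
ee_rot: [-180.0, 0.0, 9.1]
ft_force: [0.9, -0.2, -0.2]
width: 0.005
gripper_force: 0.7
```

Run:
```python
from h import *
s=get_state(); R,p=tool(s); print(s['time'],p,s['ft_force'])
out=[]
for n in ('scene','side'):
    im=imaging.snapshot(n); c=cam(n,s); u,v=proj(c,[.55,-.04,.12]).astype(int); w=50
    out.append(cv2.resize(im[v-w:v+w,u-w:u+w],(400,400),interpolation=cv2.INTER_CUBIC))
cv2.imwrite('pics/bar.png',np.hstack(out)[:,:,::-1])
```

```text
33.8 [ 0.5687 -0.0138  0.1276] [ 0.9199 -0.1829 -0.2363]
```

View pics/bar.png

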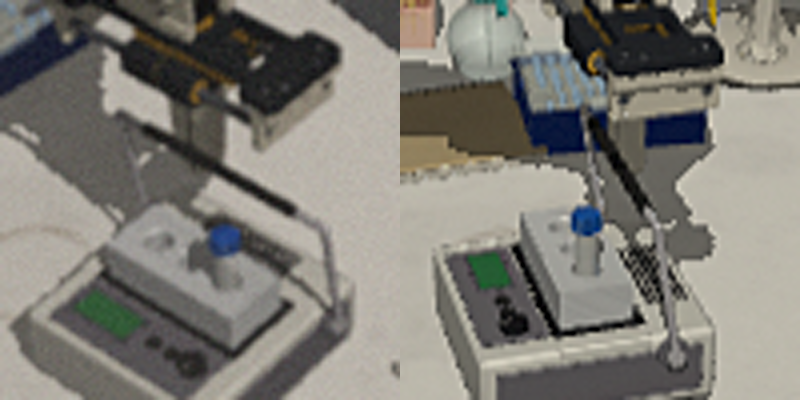

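The bar is following the fingers and the tube stands upright in the right well (cap at crop (225,240)). Continuing.

Emit:
apply_moves([
  [[-0.06,0,0,0,0,0,-1],[-0.06,0,0,0,0,0,-1],[-0.06,0,0,0,0,0,-1],[-0.05,0,0,0,0,0,-1],[-0.04,0,0,0,0,0,-1],[-0.03,0,0,0,0,0,-1],[-0.02,0,0,0,0,0,-1],[0,0,0,0,0,0,-1]],
])

```text
time: 34.9
eef_pos: [0.5503, -0.0168, 0.1279]
ee_rot: [-180.0, 0.0, 9.1]
ft_force: [-0.4, -0.1, -0.1]
width: 0.005
gripper_force: 0.0
```

Emit:
apply_moves([
  [[-0.01,0,0,0,0,0,-1],[-0.01,0,0,0,0,0,-1],[-0.01,0,0,0,0,0,-1],[-0.01,0,0,0,0,0,-1],[-0.01,0,0,0,0,0,-1],[0,0,0,0,0,0,-1],[0,0,0,0,0,0,-1],[0,0,0,0,0,0,-1]],
])

```text
time: 35.9
eef_pos: [0.5474, -0.0172, 0.1279]
ee_rot: [180.0, 0.0, 9.1]
ft_force: [0.6, -0.2, -0.6]
width: 0.005
gripper_force: 0.0
```

Emit:
apply_moves([
  [[-0.01,0,0,0,0,0,-1],[-0.01,0,0,0,0,0,-1],[-0.01,0,0,0,0,0,-1],[-0.01,0,0,0,0,0,-1],[-0.01,0,0,0,0,0,-1],[0,0,0,0,0,0,-1],[0,0,0,0,0,0,-1],[0,0,0,0,0,0,-1]],
])

```text
time: 36.9
eef_pos: [0.5444, -0.0177, 0.1279]
ee_rot: [180.0, 0.0, 9.1]
ft_force: [0.0, -0.9, 0.3]
width: 0.005
gripper_force: 0.0
```

Emit:
apply_moves([
  [[-0.008,0,0,0,0,0,-1],[-0.008,0,0,0,0,0,-1],[-0.008,0,0,0,0,0,-1],[-0.008,0,0,0,0,0,-1],[0,0,0,0,0,0,-1],[0,0,0,0,0,0,-1],[0,0,0,0,0,0,-1],[0,0,0,0,0,0,-1]],
])

```text
time: 37.9
eef_pos: [0.5426, -0.018, 0.1279]
ee_rot: [-180.0, 0.0, 9.1]
ft_force: [-0.8, 0.0, -0.3]
width: 0.008
gripper_force: 0.0
```

Emit:
apply_moves([
  [[-0.008,0,0,0,0,0,-1],[-0.008,0,0,0,0,0,-1],[-0.008,0,0,0,0,0,-1],[-0.008,0,0,0,0,0,-1],[0,0,0,0,0,0,-1],[0,0,0,0,0,0,-1],[0,0,0,0,0,0,-1],[0,0,0,0,0,0,-1]],
])

```text
time: 38.9
eef_pos: [0.5407, -0.0183, 0.1279]
ee_rot: [180.0, 0.0, 9.1]
ft_force: [-0.4, 0.6, -0.1]
width: 0.005
gripper_force: 0.1
```

Emit:
apply_moves([
  [[-0.008,0,0,0,0,0,-1],[-0.008,0,0,0,0,0,-1],[-0.008,0,0,0,0,0,-1],[0,0,0,0,0,0,-1],[0,0,0,0,0,0,-1],[0,0,0,0,0,0,-1],[0,0,0,0,0,0,-1],[0,0,0,0,0,0,-1]],
])

```text
time: 39.9
eef_pos: [0.5393, -0.0185, 0.1279]
ee_rot: [-180.0, 0.0, 9.1]
ft_force: [0.2, -0.3, 0.6]
width: 0.002
gripper_force: 0.1
```

Emit:
apply_moves([
  [[-0.008,0,0,0,0,0,-1],[0,0,0,0,0,0,-1],[-0.008,0,0,0,0,0,-1],[0,0,0,0,0,0,-1],[0,0,0,0,0,0,-1],[0,0,0,0,0,0,-1],[0,0,0,0,0,0,-1],[0,0,0,0,0,0,-1]],
])

```text
time: 40.9
eef_pos: [0.5383, -0.0187, 0.1279]
ee_rot: [-180.0, 0.0, 9.1]
ft_force: [0.7, 0.3, -0.2]
width: 0.003
gripper_force: 0.3
```

Emit:
apply_moves([
  [[-0.008,0,0,0,0,0,-1],[0,0,0,0,0,0,-1],[-0.008,0,0,0,0,0,-1],[0,0,0,0,0,0,-1],[0,0,0,0,0,0,-1],[0,0,0,0,0,0,-1],[0,0,0,0,0,0,-1],[0,0,0,0,0,0,-1]],
])

```text
time: 41.9
eef_pos: [0.5381, -0.0187, 0.128]
ee_rot: [180.0, -0.1, 9.1]
ft_force: [9.4, -0.0, -4.6]
width: 0.01
gripper_force: 4.5
```

The bar is firm at 9 N with the fingers at x_h ≈ 12 mm, which is where the bar's stop should be. Backing off, then up.

Emit:
apply_moves([
  [[0.03,0,0,0,0,0,-1],[0.1,0,0,0,0,0,-1],[0.2,0,0,0,0,0,-1],[0.2,0,0,0,0,0,-1],[0.1,0,-0.2,0,0,0,-1],[0,0,-0.5,0,0,0,-1],[0,0,-0.7,0,0,0,-1],[0,0,-0.5,0,0,0,-1]],
])

```text
time: 42.9
eef_pos: [0.5751, -0.0128, 0.2447]
ee_rot: [180.0, -0.1, 9.1]
ft_force: [0.5, -0.4, 0.0]
width: 0.008
gripper_force: 0.0
```

Run:
```python
from h import *
s=get_state(); R,p=tool(s); print(s['time'],p,s['ft_force'])
out=[]
for n in ('scene','side'):
    im=imaging.snapshot(n); c=cam(n,s); u,v=proj(c,[.54,-.06,.11]).astype(int); w=40
    print(n,'bar ends th=0 crop',[(proj(c,np.array([.5311,-.0498,.141])+k*np.array([-.153,.988,0]))-[u-w,v-w])*5 for k in (-.06,0,.06)])
    out.append(cv2.resize(im[v-w:v+w,u-w:u+w],(400,400),interpolation=cv2.INTER_CUBIC))
cv2.imwrite('pics/fin.png',np.hstack(out)[:,:,::-1])
```

```text
42.9 [ 0.5751 -0.0128  0.2447] [ 0.4891 -0.4131  0.0178]
scene bar ends th=0 crop [array([263.3225, 211.6558]), array([174.5248, 159.3016]), array([ 89.0482, 108.9055])]
side bar ends th=0 crop [array([213.3097, 199.3016]), array([182.9176, 144.7903]), array([154.8628,  94.4714])]
```

View pics/fin.png

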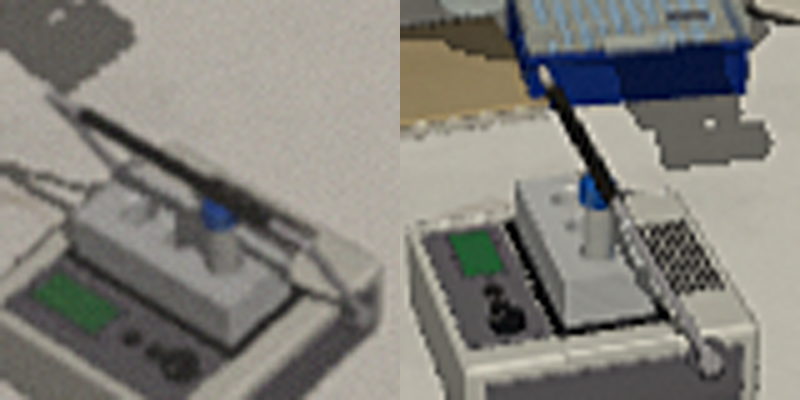

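The sleeve lies over the cap, from (85,115) to (265,215) in the scene crop. The prediction for bar = 0 was (89,109) to (263,212), so the tube is home and the bar fully forward.

```bash
python3 -c "
from cell import arm
print(arm.close_job())"
```

```text
the job is handed in; nothing more can be done
None
```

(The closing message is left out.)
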